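# Pack a candle in a lidded gift box

## Robot

A 6-joint arm with a two-finger parallel gripper is mounted at the origin on the work surface. World frame = base frame: x ahead of the robot, y to its left, z up, the work surface at z = 0. Lengths are in m, angles in rad, forces in N, time in s.
With the tool pointing down it reaches from about 0.225 to 0.875 m from the base axis. Payload 3.4 kg.
Tool frame: the origin (TCP) lies on the mounting face of the last link; the fingertips stand 173 mm ahead of it and the grasp point (between the pads) lies 155 mm ahead of it; x points along the fingers, y is the direction in which the jaws open and shut, and the axes are right-handed (so a half turn about x gives the same grasp; the last joint's range is limited). The gripper opens to 85 mm and grips with 20 to 120 N. Pads are 22 mm wide; open, the fingers measure 114 mm over their backs; the gripper's body (76 mm by 85 mm) begins 54 mm behind the grasp point. The pads swing forward as they close: fully open they stand 13 mm farther back than shut.
Start: joints at [1.148, 0.276, 1.505, -0, 1.361, -0.121], TCP at [0.171, 0.549, 0.405] pointing down, gripper open.
Joint ranges: [-2.89, 2.89], [-0.75, 2.08], [0.22, 2.7], [-1.18, 4.32], [0.11, 2.71], [-2.7, 2.7]. Speed limits (rad/s): [2.57, 2.57, 3.14, 3.14, 3.14, 3.14].

## Interface

Orientations are given as a unit quaternion [w, x, y, z].
In Python, from rig import manip gives the robot as it stands.
- The arm moves only by the tool arm_command, never from a script. Its argument "targets" is a list of rows, each an object with "dp": the shift along the tool's x, y, z in m, a list of three; "turn": the turn, a rotation vector about the tool's x, y, z in degrees, a list of three; "grip": the opening, from -1 (shut) to 1 (fully open). In form: [{"dp": [tx, ty, tz], "turn": [wx, wy, wz], "grip": grip}, ...]. A call has 1 to 8 rows; each row shifts and turns the commanded pose from where the row before left it, along the tool's axes as they then stand; what a row does not reach is not made up. A row lasts 1/10 s, in which the tool goes at most 50 mm and 8.59 degrees, less where a joint would pass 70% of its speed; a pose out of reach is approached as far as the arm can. A call with a gripper value outside its range is refused whole. The fingers move at their own pace and stop on an object; "grip_force" is the grip in N (left out, the last holds). Time passes only in rows, so rows that do not move let the fingers close. It gives the time, the measured TCP pose, the force and the opening at its end, in the units of the state.
- manip.get_state(): the state, without advancing time (a new reading comes with each control period).
- manip.get_image(name): name is "scene" or "top" or "wrist"; returns the picture (400x640x3 uint8, red, green, blue); there is no depth.
- manip.calibration(name): a dict with "fx", "fy", "cx", "cy" (pixels), "R" (3x3) and "t" (3): a world point X has camera coordinates R X + t. Camera axes: x right, y down, z forward; pixel columns grow to the right and rows downward; lengths in m; the calibration is good to about 2 mm. A picture is of the moment at which its call begins: read the wrist's pose just before it. calibration takes no time and is no camera call; for the wrist camera it gives the pose at the moment of the call.
- manip.sign_off(): hands the job in, once; it reports no verdict.
The state is a dict: "clock": time; "qpos": joint angles; "qd": joint speeds; "effort": joint torques, N m; "position": TCP position; "ee_rot": TCP orientation; "contact_force": force on the tool from outside, world axes, zero at the start; "moment": the same for the moment, N m; "width": finger opening in m.
Only numpy, scipy, OpenCV 4.12 (cv2) and the standard library are available. Lean on these libraries where they do the work, as an engineer would, in place of code of your own. Each camera call takes 0.05 s, during which the arm holds its last target.

## Task

Pack the teal candle as a gift: lift the lid off the red dotted box by its knob and set it aside, knob up, in the middle of the round cork mat, stand the candle upright in the box, then put the lid back on so that it sits fully home. Lower each thing into place in the grip and let go only once it rests, never drop it, and leave the other candles and everything else on the counter where they are.

Things in the scene. Friction and masses are not known exactly. Their poses are not given: they have to be found in the camera images.
- box: Round red gift box with cream dots, loose, 0.55 kg, upright: 152 mm outside diameter, 90 mm high to the rim, wall 7 mm (bore 138 mm), cork-lined inner floor 8 mm above its underside. Origin: centre of its underside, z up. Starts with its lid on. Box and cork mat stand either way round, one ahead of the robot, the other to its right.
- lid: Red box's loose lid, about 0.2 kg: dotted red disc 158 mm across, 8 mm thick; wooden knob on top; below it a plug 132 mm across, 8 mm deep, lower edge tapered to 126 mm (3 mm play all round in the bore). Origin: centre of plug's underside, z up; disc top 16 mm, knob top 50 mm above it. Fully home, the disc lies on the rim, origin 82 mm above the box's origin. On the mat it stands on the plug.
- knob (a point): Grip point in the lid's turned wooden knob: on its axis, 39 mm above the lid's origin and 23 mm above the disc's top. The knob is an upright round barrel 32 mm in diameter, from 8 to 34 mm above the disc, on a 20 mm neck.
- mat: Round cork mat, 200 mm diameter, 5 mm thick, fixed flat on the counter, empty. Origin: centre of its underside.
- candle_teal: The candle to pack: a straight round teal (blue-green) ceramic tumbler filled with cream wax, 58 mm diameter, 70 mm high, about 0.22 kg, loose and upright on the counter. Origin: centre of its underside, z up. The three candles stand in a group to the robot's left, in any order.
- candle_coral: A coral (pinkish orange) candle of the same size; leave it alone. Origin: centre of its underside.
- candle_mustard: A mustard-yellow candle of the same size; leave it alone. Origin: centre of its underside.
- navy_box: A smaller closed navy gift box with dots, 126 mm diameter, 98 mm high with its knob, at the far side; leave it alone. Origin: centre of its underside.
- tape: Grey desk tape dispenser, 150 mm long, 75 mm wide, 80 mm high, at the far side; leave it alone. Origin: centre of its underside.
- pens: Green pen pot with pink bands, 74 mm diameter, 170 mm high with its pens, at the far right; leave it alone. Origin: centre of its underside.
- soap: Boxed bar of soap with a pink band, 85 x 55 x 32 mm, lying near the robot; leave it alone. Origin: centre of its underside.
- calculator: Grey desk calculator, 120 x 80 x 17 mm, lying beyond the candles; leave it alone. Origin: centre of its underside.
There are look-alikes about, which are no part of the job. Leave any white or yellow look-alike of the lid alone.

How it is judged:
By the outcome, as a careful person would: the job done as asked, in the order asked, and still so for the second after the job is handed in, with the robot touching nothing.
It also fails if it takes over 72 s, if anything falls off the work surface, if the arm or the gripper's body presses on something with over 40 N, if the wrist force passes 120 N, or if a joint passes its speed limit or range.

## Working session

There is one attempt and no reset: what is moved stays moved. The work goes in short steps, Python scripts to look and compute and a tool call to move; the robot and the scene stay as the last step left them, time stands still between calls to the robot, and variables do not carry over. Pictures are saved under pics/ and viewed, and the job is handed in when it is done.

Besides the shell and the picture viewer there is one more tool, called after "Call:" in YAML: its name, and indented under it one key for each argument. arm_command: Moves the arm, as the interface text tells. Its arguments: {"type":"object","properties":{"targets":{"type":"array"},"grip_force":{"type":"number"}},"required":["targets"]}

```bash
mkdir -p pics; ls
python3 - <<'E'
from rig import manip
import cv2
for n in ["scene","top","wrist"]:
    s=manip.get_state() if n=="wrist" else None
    c=manip.calibration(n)
    im=manip.get_image(n); cv2.imwrite(f"pics/{n}0.png",im[:,:,::-1])
    print(n,c)
print(manip.get_state())
E
```

```text
pics
scene {'fx': 520.5621406976686, 'fy': 520.5621406976686, 'cx': 327.7615404359927, 'cy': 193.85383424764305, 'R': array([[ 0.73710166,  0.67576556,  0.00469648],
       [ 0.5124915 , -0.55445097, -0.6556955 ],
       [-0.44049246,  0.48572114, -0.75501083]]), 't': array([-0.38673701, -0.22717815,  1.97537249])}
top {'fx': 492.9074414820344, 'fy': 492.9074414820344, 'cx': 326.3709424722801, 'cy': 193.9027781907106, 'R': array([[ 0.01650362, -0.99983918, -0.0070179 ],
       [-0.99720035, -0.01594729, -0.07305584],
       [ 0.07293217,  0.00820394, -0.99730316]]), 't': array([-0.0609338 ,  0.53755816,  1.54119296])}
wrist {'fx': 321.0779894422736, 'fy': 321.0779894422736, 'cx': 315.65504822088735, 'cy': 203.02729152710774, 'R': array([[ 0.29735502,  0.95476578, -0.00151635],
       [ 0.91552467, -0.28468229,  0.28420165],
       [ 0.27091433, -0.08589704, -0.95876333]]), 't': array([-0.57227349, -0.03668923,  0.37811796])}
{'clock': 0.15, 'qpos': array([ 1.14801247e+00,  2.76445361e-01,  1.50583521e+00,  3.17949934e-05,
        1.36070217e+00, -1.20958101e-01]), 'qd': array([ 0.00086886, -0.00270185, -0.00370109, -0.0003714 ,  0.0007638 ,
        0.00144639]), 'effort': array([ 1.28907068e-04, -4.17144084e+01, -2.46033025e+01, -2.80675204e-04,
        7.68735859e-03, -2.44267778e-05]), 'position': array([0.17084036, 0.54887503, 0.40404359]), 'ee_rot': array([ 0.69892689,  0.10583876,  0.69921202, -0.10677969]), 'contact_force': array([-0.18782385, -0.09991478, -0.06448247]), 'moment': array([-0.03847483, -0.00500492, -0.03651588]), 'width': 0.0853561402064592}
```

View pics/scene0.png

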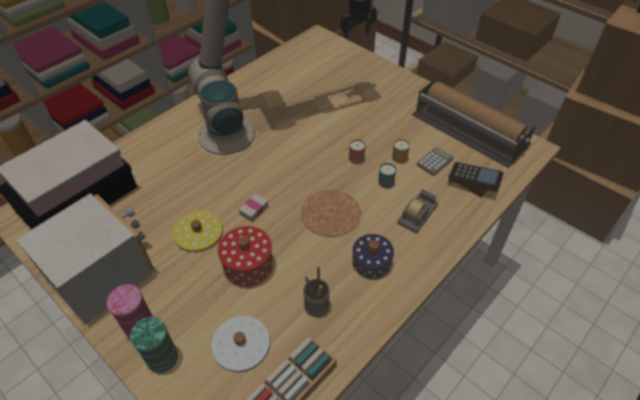

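View pics/top0.png

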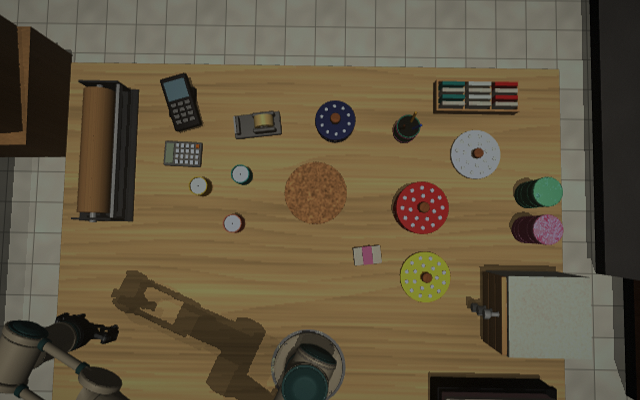

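View pics/wrist0.png

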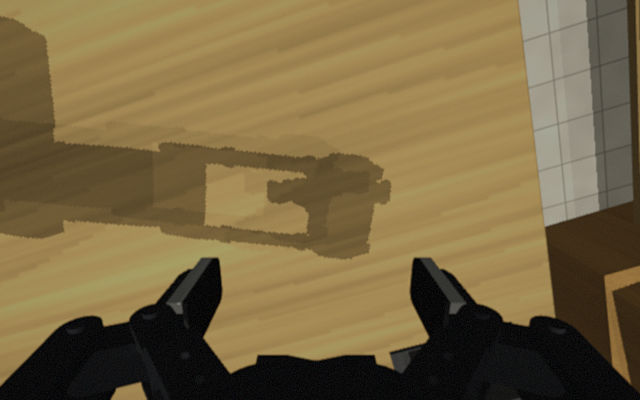

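The top view shows the red box at (421,208), the cork mat at (316,193), yellow and white look-alike lids at (426,277) and (475,154), and candles at (241,174), (200,186) and (233,223). I'll enlarge these to confirm.

```bash
cat > h.py <<'E'
from rig import manip
import numpy as np, cv2
from scipy.spatial.transform import Rotation as Ro
def ray(c,u,v,z):
    d=c["R"].T@np.array([(u-c["cx"])/c["fx"],(v-c["cy"])/c["fy"],1]); o=-c["R"].T@c["t"]
    return o+d*(z-o[2])/d[2]
def proj(c,X):
    p=c["R"]@np.asarray(X)+c["t"]; return np.array([c["fx"]*p[0]/p[2]+c["cx"],c["fy"]*p[1]/p[2]+c["cy"]])
def circ(c,x,y,z,r,n=72):
    return np.array([proj(c,[x+r*np.cos(a),y+r*np.sin(a),z]) for a in np.linspace(0,2*np.pi,n,endpoint=False)])
def pose():
    s=manip.get_state(); q=s["ee_rot"]; R=Ro.from_quat([q[1],q[2],q[3],q[0]]).as_matrix()
    return s,s["position"],R
def crop(im,x0,y0,w,h,k,name):
    cv2.imwrite(name,cv2.resize(im[y0:y0+h,x0:x0+w],None,fx=k,fy=k,interpolation=cv2.INTER_CUBIC))
E
python3 - <<'E'
from h import *
im=cv2.imread("pics/top0.png")
a=cv2.resize(im[145:245,170:270],None,fx=4,fy=4,interpolation=cv2.INTER_CUBIC)
b=cv2.resize(im[157:257,375:475],None,fx=4,fy=4,interpolation=cv2.INTER_CUBIC)
cv2.imwrite("pics/cr1.png",np.hstack([a,b]))
s=cv2.imread("pics/scene0.png")
a=cv2.resize(s[125:225,335:435],None,fx=4,fy=4,interpolation=cv2.INTER_CUBIC)
b=cv2.resize(s[205:305,195:295],None,fx=4,fy=4,interpolation=cv2.INTER_CUBIC)
cv2.imwrite("pics/cr2.png",np.hstack([a,b]))
E
```

```text
(no output)
```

View pics/cr1.png

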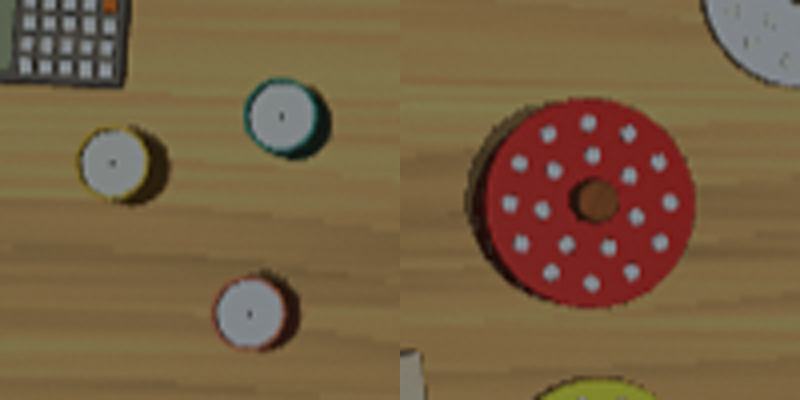

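View pics/cr2.png

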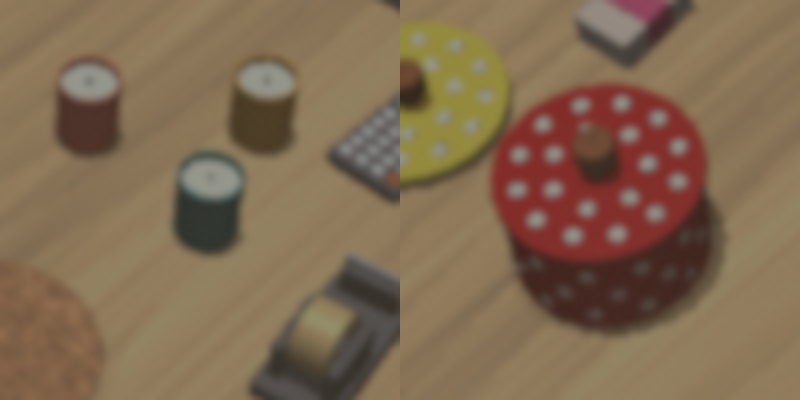

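Three candles in the first crop: teal rim at top-view pixel (240.5,174), mustard at (198,186) and coral at (232,223). The teal one is meant, and the scene view confirms its blue-green wall. The red dotted lid with its knob is at (422.3,207.5); the yellow and white lids lie flat on the counter and are not part of the job.

Run:
```python
from h import *
c=manip.calibration("top"); cs=manip.calibration("scene")
print("disc",ray(c,422.25,207.4,0.098)); print("knobtop",ray(c,424,206.4,0.132)); print("candle",ray(c,240.4,173.9,0.07))
# scene-based
print("candle s",ray(cs,335+210.5/4-.4,125+178/4-.4,0.07)); print("knobtop s",ray(cs,195+197/4-.4,205+141/4-.4,0.132))
print("disc s",ray(cs,195+200/4-.4,205+174/4-.4,0.098))
# mat segmentation
im=cv2.imread("pics/top0.png"); hsv=cv2.cvtColor(im,cv2.COLOR_BGR2HSV)
for n,cc in (("top0",c),("scene0",cs)):
    im=cv2.imread(f"pics/{n}.png"); u,v=(316,193) if n=="top0" else (331,213)
    print(hsv[193,310:330:5]) if n=="top0" else 0
    lab=cv2.cvtColor(cv2.GaussianBlur(im,(5,5),0),cv2.COLOR_BGR2LAB).astype(int)
    a=lab[...,1]-0.5*lab[...,2]
    ref=a[v-10:v+10,u-10:u+10].mean(); bg=a[v-60:v-45,u-20:u+20].mean() if n=="scene0" else a[v+38:v+50,u-10:u+10].mean()
    m=((a-bg)/(ref-bg)>.5).astype(np.uint8)
    m=cv2.morphologyEx(cv2.morphologyEx(m,cv2.MORPH_CLOSE,np.ones((7,7))),cv2.MORPH_OPEN,np.ones((7,7)))
    k,l,st,ce=cv2.connectedComponentsWithStats(m); i=l[v,u]; print(n,st[i],ce[i],ref,bg,ray(cc,*ce[i],0.005))
```

```text
disc [ 0.49678211 -0.34075901  0.098     ]
knobtop [ 0.49813555 -0.339524    0.132     ]
candle [0.59224203 0.21285404 0.07      ]
candle s [0.60098296 0.21408219 0.07      ]
knobtop s [ 0.50581489 -0.33572642  0.132     ]
disc s [ 0.5081471  -0.34017279  0.098     ]
[[ 14 148 126]
 [ 14 150 107]
 [ 15 147 125]
 [ 14 150 114]]
top0 [ 285  162   61   62 3020] [315.14437086 192.77615894] 62.595 55.91041666666667 [ 0.54257051 -0.01612986  0.005     ]
scene0 [ 301  190   59   47 2188] [330.261883   212.96846435] 62.91625 58.5925 [ 0.55281764 -0.01851559  0.005     ]
```

Run:
```python
from h import *
np.set_printoptions(precision=4,suppress=True)
s,p,R=pose(); print(R); c=manip.calibration("wrist")
o=-c["R"].T@c["t"]; print("cam in tool",R.T@(o-p)); print("cam axes in tool",(c["R"]@R).round(3))
# check scene vs top on base disc
for n in("top","scene"): print(n,proj(manip.calibration(n),[0,0,0]))
T=np.array([0.47,-0.30,0.40]); print(R.T@(T-p))
```

```text
[[-0.0006  0.2973  0.9548]
 [-0.0013  0.9548 -0.2973]
 [-1.     -0.0014 -0.0002]]
cam in tool [ 0.0319 -0.0019 -0.0722]
cam axes in tool [[-0.     1.     0.   ]
 [-0.284 -0.     0.959]
 [ 0.959  0.     0.284]]
top [306.883  365.8257]
scene [225.8463 133.9865]
[ 0.0049 -0.7216  0.538 ]
```

Call:
arm_command:
  targets:
    - {"dp": [0,0,0],"turn": [-6,0,0],"grip": 1}
    - {"dp": [0,0,0],"turn": [-6,0,0],"grip": 1}
    - {"dp": [0,0,0],"turn": [-5.3,0,0],"grip": 1}
    - {"dp": [0,-0.045,0.02],"turn": [0,0,0],"grip": 1}
    - {"dp": [0,-0.045,0.02],"turn": [0,0,0],"grip": 1}
    - {"dp": [0,-0.045,0.02],"turn": [0,0,0],"grip": 1}
    - {"dp": [0,-0.045,0.02],"turn": [0,0,0],"grip": 1}
    - {"dp": [0,-0.045,0.02],"turn": [0,0,0],"grip": 1}
  grip_force: 40

```text
clock: 0.95
position: [0.2711, 0.3222, 0.4045]
ee_rot: [0.707, -0.0, 0.707, 0.0]
contact_force: [0.6, -0.9, -0.2]
width: 0.0853
```

Call:
arm_command:
  targets:
    - {"dp": [0,-0.045,0.02],"turn": [0,0,0],"grip": 1}
    - {"dp": [0,-0.045,0.02],"turn": [0,0,0],"grip": 1}
    - {"dp": [0,-0.045,0.02],"turn": [0,0,0],"grip": 1}
    - {"dp": [0,-0.045,0.02],"turn": [0,0,0],"grip": 1}
    - {"dp": [0,-0.045,0.02],"turn": [0,0,0],"grip": 1}
    - {"dp": [0,-0.045,0.02],"turn": [0,0,0],"grip": 1}
    - {"dp": [0,-0.045,0.0],"turn": [0,0,0],"grip": 1}
    - {"dp": [0,-0.045,0.0],"turn": [0,0,0],"grip": 1}

```text
clock: 1.75
position: [0.391, -0.0379, 0.4045]
ee_rot: [0.707, 0.0, 0.707, 0.0]
contact_force: [0.5, 0.4, 0.4]
width: 0.0852
```

Run:
```python
from h import *
np.set_printoptions(precision=4,suppress=True)
s,p,R=pose(); print(s["clock"],p,s["qpos"]);print(R); c=manip.calibration("wrist")
im=manip.get_image("wrist"); cv2.imwrite("pics/w1.png",im[:,:,::-1])
```

```text
1.75 [ 0.391  -0.0379  0.4045] [-0.2744 -0.0046  1.8462  0.0002  1.3    -1.8451]
[[ 0.      0.0001  1.    ]
 [ 0.0002  1.     -0.0001]
 [-1.      0.0002  0.    ]]
```

View pics/w1.png

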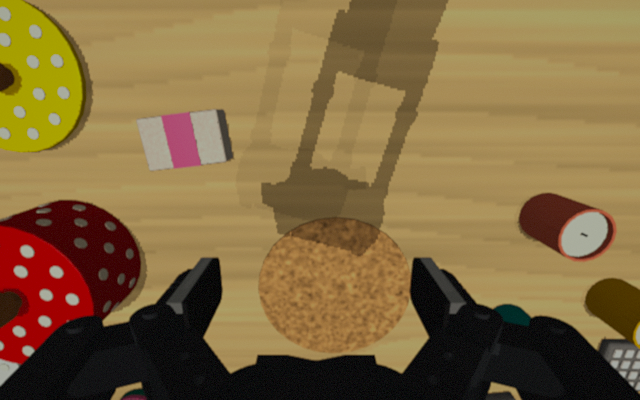

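The wrist view shows the cork mat in full, with extremes at about left 259, right 411, top 217 and bottom 352. The box is at the left edge.

```bash
cat >> h.py <<'E'
from scipy.optimize import least_squares
def fitc(c,z,r,l=None,rt=None,t=None,b=None,x0=(0.5,0)):
    def f(q):
        P=circ(c,q[0],q[1],z,r,180); o=[]
        if l is not None:o.append(P[:,0].min()-l)
        if rt is not None:o.append(P[:,0].max()-rt)
        if t is not None:o.append(P[:,1].min()-t)
        if b is not None:o.append(P[:,1].max()-b)
        return o
    s=least_squares(f,x0,diff_step=1e-4); return s.x,s.fun
E
python3 - <<'E'
from h import *
print(fitc(manip.calibration("wrist"),0.005,0.1,259,411,217,352))
c=manip.calibration("top");print(fitc(c,0.005,0.1,285,346.5,161.5,224))
E
```

```text
(array([ 0.5444106 , -0.02472706]), array([-1.29926996,  1.28529108, -0.61647333,  1.03963726]))
(array([ 0.54315333, -0.01801166]), array([-0.5251125 ,  0.52423623,  0.05868319, -0.06243992]))
```

Call:
arm_command:
  targets:
    - {"dp": [0,-0.048,0.01],"turn": [0,0,0],"grip": 1}
    - {"dp": [0,-0.048,0.01],"turn": [0,0,0],"grip": 1}
    - {"dp": [0,-0.048,0.01],"turn": [0,0,0],"grip": 1}
    - {"dp": [0,-0.048,0],"turn": [0,0,0],"grip": 1}
    - {"dp": [0,-0.048,0],"turn": [0,0,0],"grip": 1}
    - {"dp": [0,-0.048,0],"turn": [0,0,0],"grip": 1}
    - {"dp": [0,0,0],"turn": [0,0,0],"grip": 1}
    - {"dp": [0,0,0],"turn": [0,0,0],"grip": 1}

```text
clock: 2.6
position: [0.4209, -0.3246, 0.4039]
ee_rot: [0.707, 0.001, 0.707, -0.0]
contact_force: [0.5, -0.5, -0.4]
width: 0.0853
```

Run:
```python
from h import *
np.set_printoptions(precision=4,suppress=True)
s,p,R=pose(); print(s["clock"],p,s["qpos"]);print(R); c=manip.calibration("wrist"); print(c)
im=manip.get_image("wrist"); cv2.imwrite("pics/w2.png",im[:,:,::-1])
```

```text
2.6 [ 0.4209 -0.3246  0.4039] [-0.7881  0.2116  1.5961  0.0006  1.3361 -2.357 ]
[[-0.0011  0.0021  1.    ]
 [ 0.0019  1.     -0.0021]
 [-1.      0.0019 -0.0011]]
{'fx': 321.0779894422736, 'fy': 321.0779894422736, 'cx': 315.65504822088735, 'cy': 203.02729152710774, 'R': array([[ 0.0022,  1.    ,  0.002 ],
       [ 0.959 , -0.0027,  0.2834],
       [ 0.2834,  0.0013, -0.959 ]]), 't': array([ 0.3248, -0.4401,  0.2586])}
```

View pics/w2.png

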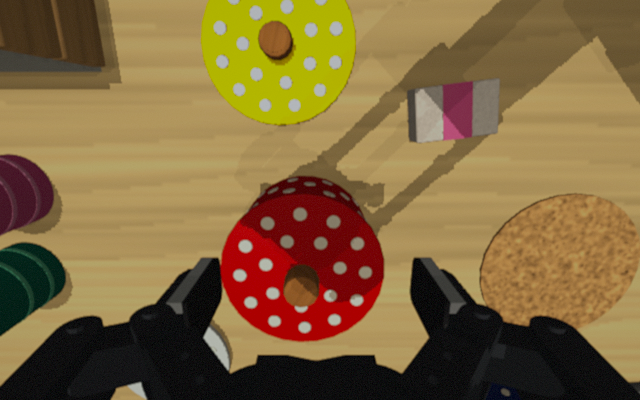

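The red lid's disc spans columns 221–384 and rows 193–341. The knob top is near (301,278).

Run:
```python
from h import *
np.set_printoptions(precision=4,suppress=True)
c=manip.calibration("wrist")
print(fitc(c,0.098,0.079,221,384,193,341,(.5,-.33)))
print("knobtop",ray(c,301,277,0.132))
print("mat",fitc(c,0.005,0.1,480,639.5,193,None,(.54,-.02)))
im=cv2.imread("pics/w2.png"); crop(im,210,180,190,170,4,"pics/w2c.png")
```

```text
(array([ 0.4984, -0.3373]), array([-1.7265,  1.7313, -0.6178,  1.1564]))
knobtop [ 0.4837 -0.3372  0.132 ]
mat (array([ 0.5448, -0.0155]), array([-0.7181,  0.699 ,  0.0974]))
```

View pics/w2c.png

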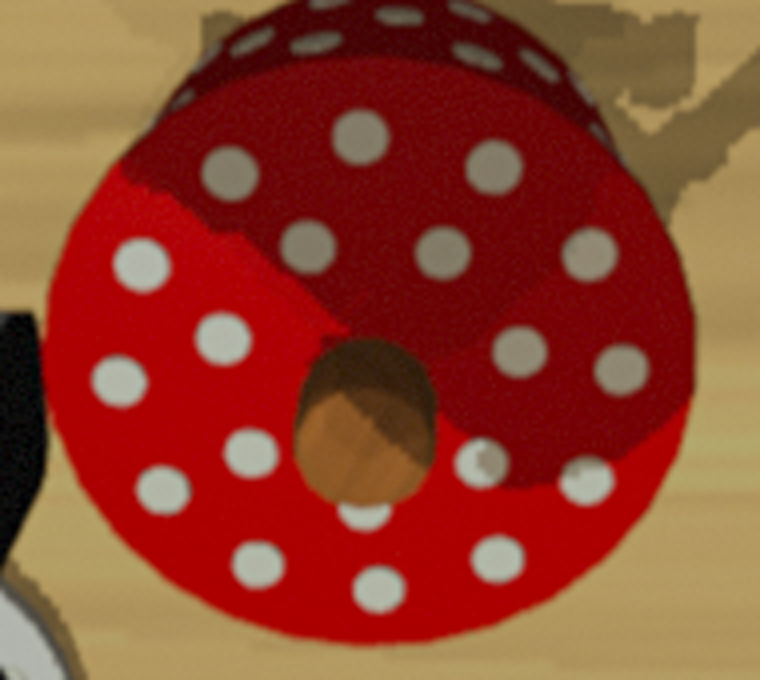

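Run:
```python
from h import *
np.set_printoptions(precision=4,suppress=True)
c=manip.calibration("wrist")
print("knobtop",ray(c,300.9,291.6,0.132)); print(fitc(c,0.098,0.079,220.8,383.2,193.9,340.9,(.5,-.33)))
print(proj(c,[.498,-.338,.132]))
s,p,R=pose(); print(p,R.T@(np.array([.498,-.338,.121+.155+.06])-p))
```

```text
knobtop [ 0.4976 -0.3374  0.132 ]
(array([ 0.4989, -0.3377]), array([-1.9874,  1.9932, -0.9638,  1.6699]))
[300.2535 292.0342]
[ 0.4209 -0.3235  0.4041] [ 0.0679 -0.0145  0.0772]
```

Call:
arm_command:
  targets:
    - {"dp": [0,-0.007,0.038],"turn": [0,0,0],"grip": 1}
    - {"dp": [0,-0.0075,0.039],"turn": [0,0,0],"grip": 1}
    - {"dp": [0.034,0,0],"turn": [0,0,0],"grip": 1}
    - {"dp": [0.034,0,0],"turn": [0,0,0],"grip": 1}
    - {"dp": [0,0,0],"turn": [0,0,0],"grip": 1}
    - {"dp": [0,0,0],"turn": [0,0,0],"grip": 1}

```text
clock: 3.25
position: [0.4982, -0.337, 0.337]
ee_rot: [0.707, -0.0, 0.707, 0.001]
contact_force: [0.8, -0.9, 0.4]
width: 0.0856
```

Run:
```python
from h import *
np.set_printoptions(precision=4,suppress=True)
s,p,R=pose(); print(s["clock"],p,R); c=manip.calibration("wrist"); print(proj(c,[.498,-.338,.132]))
im=manip.get_image("wrist"); cv2.imwrite("pics/w3.png",im[:,:,::-1])
```

```text
3.25 [ 0.4982 -0.337   0.337 ] [[-0.0007 -0.0017  1.    ]
 [ 0.001   1.      0.0017]
 [-1.      0.001  -0.0007]]
[316.81   238.1553]
```

View pics/w3.png

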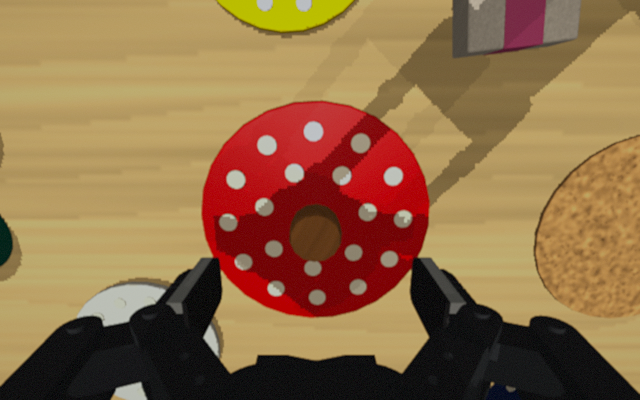

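Run:
```python
from h import *
np.set_printoptions(precision=4,suppress=True)
c=manip.calibration("wrist")
print("knobtop",ray(c,315.5,234,0.132)); print(fitc(c,0.098,0.079,202.5,428.5,100.5,317,(.5,-.33)))
im=cv2.imread("pics/w3.png"); crop(im,270,180,100,100,6,"pics/w3c.png")
```

```text
knobtop [ 0.4967 -0.3398  0.132 ]
(array([ 0.5005, -0.3399]), array([-2.405 ,  2.4016, -0.6359,  1.6022]))
```

View pics/w3c.png

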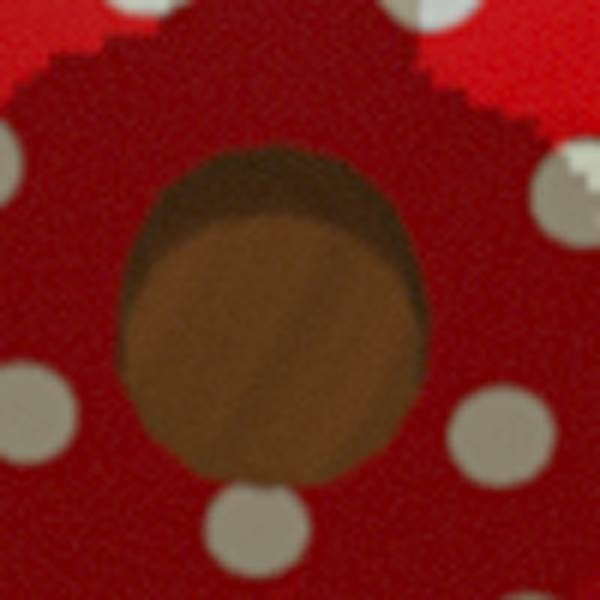

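The knob top is centred at (315.6,238), matching the prediction of (316.8,238). Next I go down and grip.

Call:
arm_command:
  targets:
    - {"dp": [0.02,-0.0015,0.001],"turn": [0,0,0],"grip": 1}
    - {"dp": [0.02,0,0],"turn": [0,0,0],"grip": 1}
    - {"dp": [0.015,0,0],"turn": [0,0,0],"grip": 1}
    - {"dp": [0.006,0,0],"turn": [0,0,0],"grip": 1}
    - {"dp": [0,0,0],"turn": [0,0,0],"grip": 1}
    - {"dp": [0,0,0],"turn": [0,0,0],"grip": 0.2}
    - {"dp": [0,0,0],"turn": [0,0,0],"grip": -0.1}
    - {"dp": [0,0,0],"turn": [0,0,0],"grip": -0.5}
  grip_force: 40

```text
clock: 4.1
position: [0.4993, -0.3401, 0.2767]
ee_rot: [0.708, -0.0, 0.707, -0.0]
contact_force: [-0.4, 0.3, 0.1]
width: 0.0437
```

Call:
arm_command:
  targets:
    - {"dp": [0,0,0],"turn": [0,0,0],"grip": -1}
    - {"dp": [0,0,0],"turn": [0,0,0],"grip": -1}
    - {"dp": [0,0,0],"turn": [0,0,0],"grip": -1}
    - {"dp": [0,0,0],"turn": [0,0,0],"grip": -1}
    - {"dp": [0,0,0],"turn": [0,0,0],"grip": -1}

```text
clock: 4.6
position: [0.4992, -0.3396, 0.2764]
ee_rot: [0.707, 0.0, 0.707, 0.0]
contact_force: [0.2, 3.8, 5.6]
width: 0.0309
```

Run:
```python
from h import *
np.set_printoptions(precision=4,suppress=True)
s,p,R=pose(); print(s["clock"],p,s["width"],s["contact_force"],s["moment"])
c=manip.calibration("wrist")
im=manip.get_image("wrist"); cv2.imwrite("pics/w4.png",im[:,:,::-1])
```

```text
4.6 [ 0.4992 -0.3396  0.2764] 0.030905637526799177 [0.1811 3.8364 5.5588] [ 0.419   0.0426 -0.021 ]
```

View pics/w4.png

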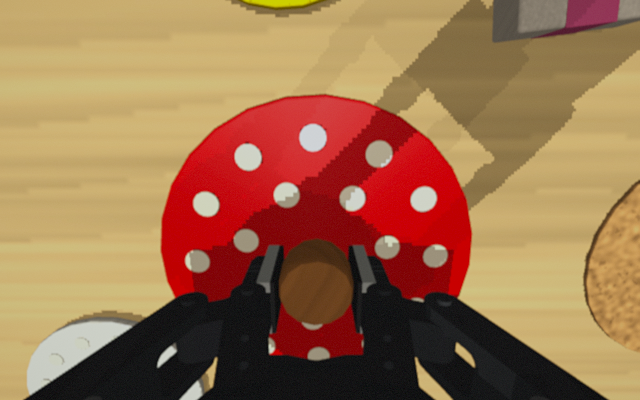

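The knob sits between the pads at (315,282), width 31 mm. Lifting.

Call:
arm_command:
  targets:
    - {"dp": [-0.005,0,0],"turn": [0,0,0],"grip": -1}
    - {"dp": [-0.005,0,0],"turn": [0,0,0],"grip": -1}
    - {"dp": [-0.01,0,0],"turn": [0,0,0],"grip": -1}
    - {"dp": [-0.02,0,0],"turn": [0,0,0],"grip": -1}
    - {"dp": [-0.025,0,0],"turn": [0,0,0],"grip": -1}
    - {"dp": [-0.025,0,0],"turn": [0,0,0],"grip": -1}
    - {"dp": [0,0,0],"turn": [0,0,0],"grip": -1}
    - {"dp": [0,0,0],"turn": [0,0,0],"grip": -1}

```text
clock: 5.45
position: [0.4989, -0.34, 0.3658]
ee_rot: [0.707, -0.0, 0.707, -0.0]
contact_force: [0.2, 0.7, -2.8]
width: 0.0305
```

Run:
```python
from h import *
np.set_printoptions(precision=4,suppress=True)
s,p,R=pose(); print(s["clock"],p,s["width"],s["contact_force"],s["moment"])
im=manip.get_image("scene"); crop(im[:,:,::-1],150,120,220,180,3.4,"pics/s5.png")
im=manip.get_image("wrist"); cv2.imwrite("pics/w5.png",im[:,:,::-1])
```

```text
5.45 [ 0.4989 -0.34    0.3658] 0.03049171905008897 [ 0.1511  0.6752 -2.8433] [0.0071 0.004  0.0021]
```

View pics/s5.png

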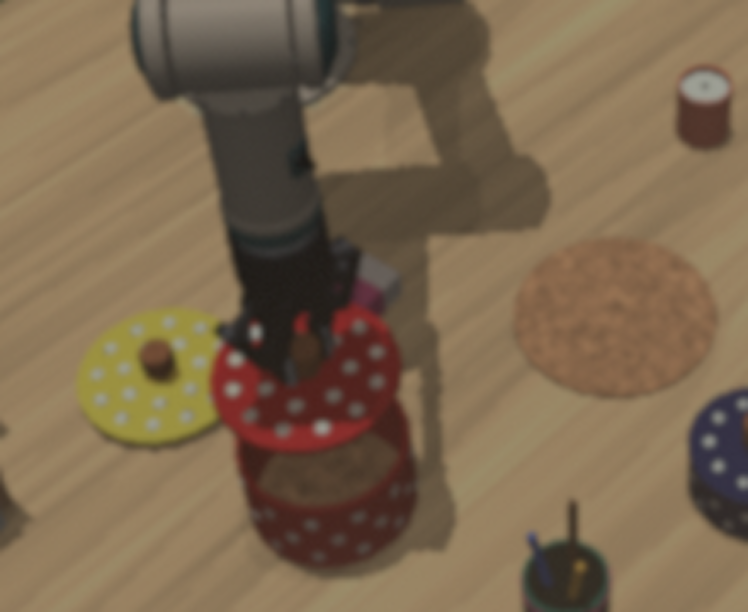

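View pics/w5.png

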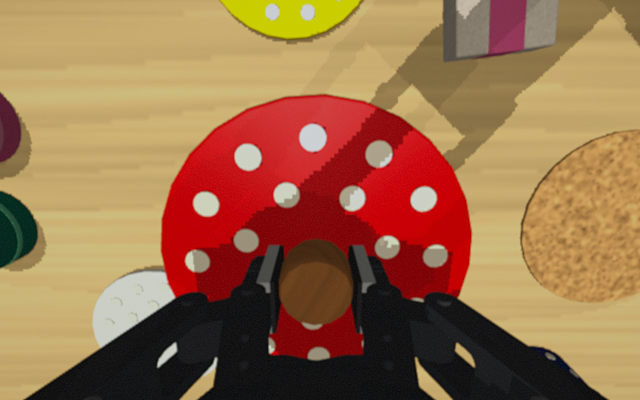

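The lid is off and hangs level in the grip, and the box has stayed put. The mat shows at left 521, top 130 and bottom 301 in the wrist view.

Run:
```python
from h import *
c=manip.calibration("wrist")
print(fitc(c,0.005,0.1,521,None,130,301.5,(.54,-.02)),fitc(c,0.005,0.1,521,None,130,None,(.54,-.02)))
s,p,R=pose(); print(p, R)
```

```text
(array([ 0.54497944, -0.01647297]), array([ 0.00187877, -1.3455324 ,  1.86224584])) (array([ 0.54629044, -0.01623814]), array([ 4.32009983e-12, -2.97859515e-11]))
[ 0.49857266 -0.33962501  0.36412081] [[-2.27454564e-03 -9.58677067e-05  9.99997409e-01]
 [ 1.90408824e-03  9.99998182e-01  1.00198728e-04]
 [-9.99995600e-01  1.90431121e-03 -2.27435896e-03]]
```

Call:
arm_command:
  targets:
    - {"dp": [0,0.02,0.003],"turn": [0,0,0],"grip": -1}
    - {"dp": [0,0.04,0.006],"turn": [0,0,0],"grip": -1}
    - {"dp": [0,0.048,0.007],"turn": [0,0,0],"grip": -1}
    - {"dp": [0,0.048,0.007],"turn": [0,0,0],"grip": -1}
    - {"dp": [0,0.048,0.007],"turn": [0,0,0],"grip": -1}
    - {"dp": [0,0.048,0.007],"turn": [0,0,0],"grip": -1}
    - {"dp": [0,0.045,0.006],"turn": [0,0,0],"grip": -1}
    - {"dp": [0,0.025,0.003],"turn": [0,0,0],"grip": -1}

```text
clock: 6.35
position: [0.5441, -0.0136, 0.3645]
ee_rot: [0.706, -0.0, 0.708, 0.002]
contact_force: [0.5, -0.6, -1.6]
width: 0.0311
```

Call:
arm_command:
  targets:
    - {"dp": [0.03,0,0],"turn": [0,0,0],"grip": -1}
    - {"dp": [0.03,0,0],"turn": [0,0,0],"grip": -1}
    - {"dp": [0.03,0,0],"turn": [0,0,0],"grip": -1}
    - {"dp": [0.02,0,0],"turn": [0,0,0],"grip": -1}
    - {"dp": [0,0,0],"turn": [0,0,0],"grip": -1}
    - {"dp": [0,0,0],"turn": [0,0,0],"grip": -1}
    - {"dp": [0,0,0],"turn": [0,0,0],"grip": -1}

```text
clock: 7.05
position: [0.5455, -0.0177, 0.2567]
ee_rot: [0.708, -0.0, 0.706, 0.0]
contact_force: [1.1, 0.7, -1.3]
width: 0.0308
```

Run:
```python
from h import *
np.set_printoptions(precision=4,suppress=True)
s,p,R=pose(); print(s["clock"],p,s["width"],s["contact_force"],s["moment"],R)
im=manip.get_image("scene"); crop(im[:,:,::-1],250,120,170,140,4.3,"pics/s6.png")
im=manip.get_image("wrist"); cv2.imwrite("pics/w6.png",im[:,:,::-1])
```

```text
7.05 [ 0.5455 -0.0177  0.2567] 0.030802227366491585 [ 1.1037  0.6532 -1.3309] [-0.059  -0.0399  0.0074] [[ 0.002  -0.0003  1.    ]
 [-0.0001  1.      0.0003]
 [-1.     -0.0001  0.002 ]]
```

View pics/s6.png

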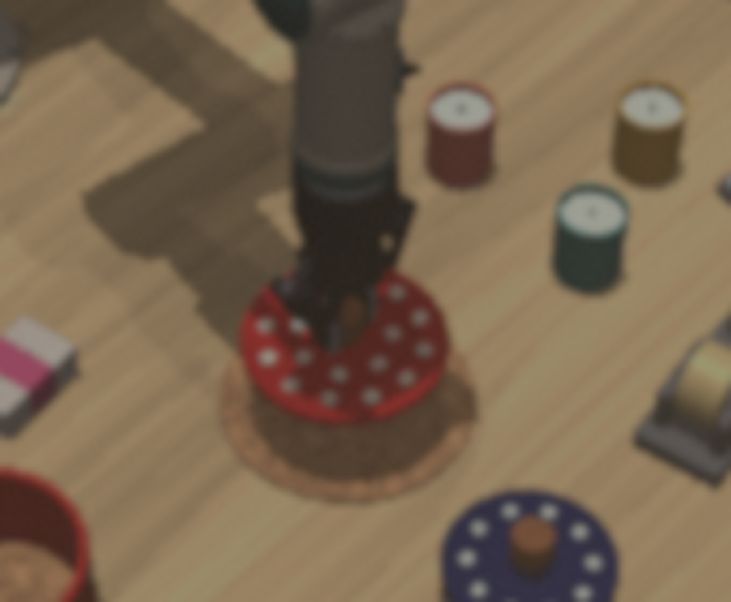

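View pics/w6.png

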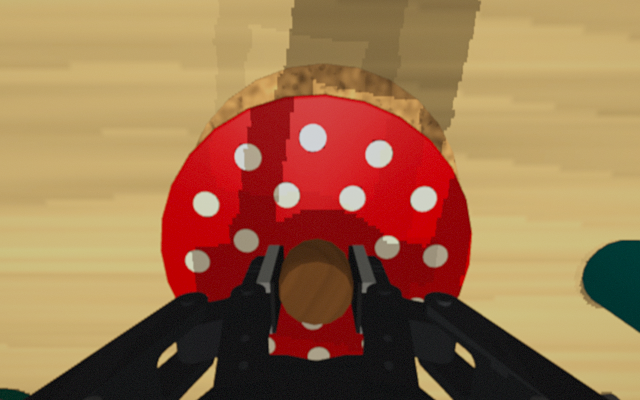

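The lid hangs above the mat. The mat's near edge peeks out at row 64 in the wrist view, centred about column 320.

Run:
```python
from h import *
c=manip.calibration("wrist")
for m in ((.5445,-.017),(.5465,-.015)):
    P=circ(c,*m,.005,.1,360);i=P[:,1].argmin();print(P[i], [ (round(a),round(b)) for a,b in P if 100<b<102 or 125<b<126.5])
im=cv2.imread("pics/w6.png"); crop(im,180,50,300,130,2.6,"pics/w6c.png")
```

```text
[320.09139795  60.0035032 ] [(420, 101), (219, 101)]
[323.23975309  63.43553098] [(441, 126), (419, 100), (227, 100), (205, 126)]
```

View pics/w6c.png

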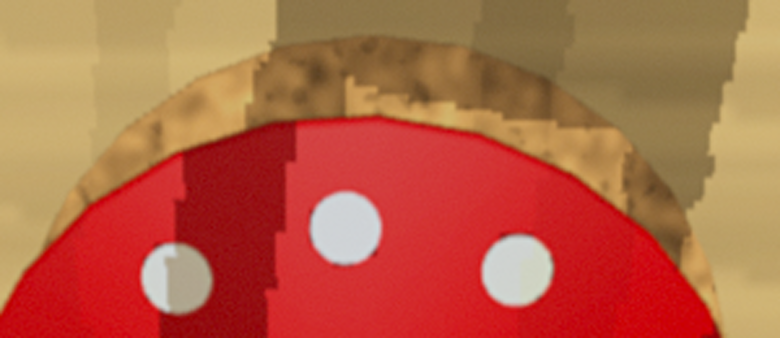

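Call:
arm_command:
  targets:
    - {"dp": [0.02,0.0015,0.001],"turn": [0,0,0],"grip": -1}
    - {"dp": [0.02,0,0],"turn": [0,0,0],"grip": -1}
    - {"dp": [0.007,0,0],"turn": [0,0,0],"grip": -1}
    - {"dp": [0,0,0],"turn": [0,0,0],"grip": -1}
    - {"dp": [0,0,0],"turn": [0,0,0],"grip": -1}

```text
clock: 7.65
position: [0.5465, -0.0165, 0.2096]
ee_rot: [0.708, -0.0, 0.707, -0.0]
contact_force: [0.5, 0.1, -2.2]
width: 0.031
```

Call:
arm_command:
  targets:
    - {"dp": [0.003,0,0],"turn": [0,0,0],"grip": -1}
    - {"dp": [0.002,0,0],"turn": [0,0,0],"grip": -1}
    - {"dp": [0,0,0],"turn": [0,0,0],"grip": -1}

```text
clock: 7.95
position: [0.546, -0.0164, 0.2038]
ee_rot: [0.707, -0.0, 0.707, 0.0]
contact_force: [-0.4, 0.4, -1.5]
width: 0.0305
```

Call:
arm_command:
  targets:
    - {"dp": [0.002,0.0005,0],"turn": [0,0,0],"grip": -1}
    - {"dp": [0.001,0,0],"turn": [0,0,0],"grip": -1}
    - {"dp": [0,0,0],"turn": [0,0,0],"grip": -1}

```text
clock: 8.25
position: [0.5459, -0.0159, 0.2005]
ee_rot: [0.707, -0.0, 0.707, 0.0]
contact_force: [-0.2, -0.6, -2.3]
width: 0.0308
```

Call:
arm_command:
  targets:
    - {"dp": [0.001,0,0],"turn": [0,0,0],"grip": -1}
    - {"dp": [0,0,0],"turn": [0,0,0],"grip": -1}

```text
clock: 8.45
position: [0.546, -0.0159, 0.1996]
ee_rot: [0.707, -0.0, 0.707, 0.0]
contact_force: [-1.1, 0.3, -1.7]
width: 0.0307
```

Call:
arm_command:
  targets:
    - {"dp": [0.001,0,0],"turn": [0,0,0],"grip": -1}
    - {"dp": [0,0,0],"turn": [0,0,0],"grip": -1}

```text
clock: 8.65
position: [0.546, -0.0159, 0.1994]
ee_rot: [0.707, -0.0, 0.707, 0.0]
contact_force: [-2.0, -0.1, 4.8]
width: 0.0311
```

Contact shows +4.8 N, so the lid rests on the mat. Releasing and rising.

Call:
arm_command:
  targets:
    - {"dp": [0,0,0],"turn": [0,0,0],"grip": -0.1}
    - {"dp": [0,0,0],"turn": [0,0,0],"grip": 0.3}
    - {"dp": [0,0,0],"turn": [0,0,0],"grip": 0.9}
    - {"dp": [0,0,0],"turn": [0,0,0],"grip": 1}
    - {"dp": [0,0,0],"turn": [0,0,0],"grip": 1}
    - {"dp": [0,0,0],"turn": [0,0,0],"grip": 1}

```text
clock: 9.25
position: [0.546, -0.0159, 0.1986]
ee_rot: [0.707, -0.0, 0.707, 0.0]
contact_force: [-0.4, 0.1, 0.1]
width: 0.0852
```

Call:
arm_command:
  targets:
    - {"dp": [-0.03,0,0],"turn": [0,0,0],"grip": 1}
    - {"dp": [-0.045,0,0],"turn": [0,0,0],"grip": 1}
    - {"dp": [-0.045,0,0],"turn": [0,0,0],"grip": 1}
    - {"dp": [0,0.045,0],"turn": [0,0,0],"grip": 1}
    - {"dp": [0,0.045,-0.01],"turn": [0,0,0],"grip": 1}
    - {"dp": [0,0.045,-0.01],"turn": [0,0,0],"grip": 1}
    - {"dp": [0,0,0],"turn": [0,0,0],"grip": 1}
    - {"dp": [0,0,0],"turn": [0,0,0],"grip": 1}

```text
clock: 10.05
position: [0.5256, 0.12, 0.3187]
ee_rot: [0.707, -0.001, 0.707, 0.001]
contact_force: [0.2, -0.1, -1.0]
width: 0.0855
```

Run:
```python
from h import *
np.set_printoptions(precision=4,suppress=True)
s,p,R=pose(); print(s["clock"],p,s["width"],s["contact_force"],s["qpos"],R)
im=manip.get_image("wrist"); cv2.imwrite("pics/w7.png",im[:,:,::-1])
im=manip.get_image("top"); crop(im[:,:,::-1],160,120,300,150,2.6,"pics/t7.png");cv2.imwrite("pics/t7f.png",im[:,:,::-1])
```

```text
10.05 [0.5256 0.12   0.3187] 0.08554346098577993 [ 0.2149 -0.1066 -1.0271] [ 0.0955  0.2858  1.7169 -0.0006  1.1387 -1.478 ] [[ 0.0002 -0.0029  1.    ]
 [-0.0005  1.      0.0029]
 [-1.     -0.0005  0.0002]]
```

View pics/w7.png

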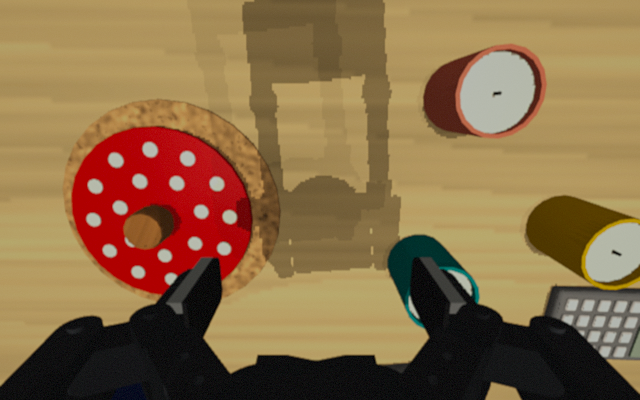

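View pics/t7.png

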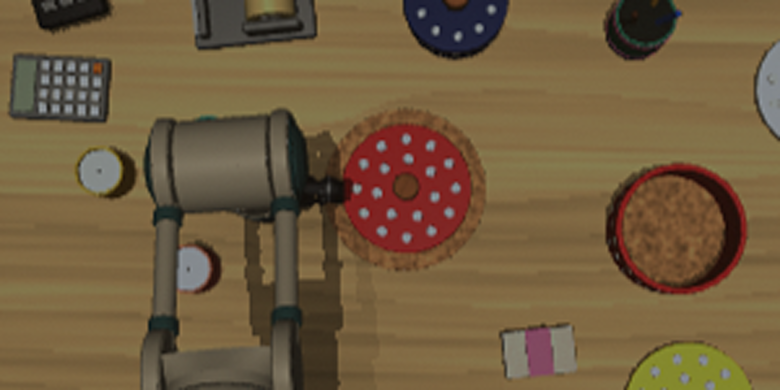

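The lid stands well centred on the mat and the box is open. Next the teal candle, at about (0.594, 0.214).

Call:
arm_command:
  targets:
    - {"dp": [0,0.045,0],"turn": [0,0,0],"grip": 1}
    - {"dp": [0,0.03,0],"turn": [0,0,0],"grip": 1}
    - {"dp": [0,0.019,0.02],"turn": [0,0,0],"grip": 1}
    - {"dp": [0,0,0.01],"turn": [0,0,0],"grip": 1}
    - {"dp": [0,0,0],"turn": [0,0,0],"grip": 1}
    - {"dp": [0,0,0],"turn": [0,0,0],"grip": 1}

```text
clock: 10.75
position: [0.5561, 0.2114, 0.3182]
ee_rot: [0.707, 0.0, 0.708, -0.001]
contact_force: [0.2, -0.1, 0.1]
width: 0.0856
```

Run:
```python
from h import *
np.set_printoptions(precision=4,suppress=True)
s,p,R=pose(); print(s["clock"],p,s["qpos"],R); c=manip.calibration("wrist"); print(proj(c,[.594,.214,.07]))
im=manip.get_image("wrist"); cv2.imwrite("pics/w8.png",im[:,:,::-1])
```

```text
10.75 [0.5561 0.2114 0.3182] [ 0.2466  0.3647  1.5956 -0.0005  1.1832 -1.3221] [[-0.0017  0.0019  1.    ]
 [-0.0009  1.     -0.0019]
 [-1.     -0.0009 -0.0017]]
[321.9702 263.477 ]
```

View pics/w8.png

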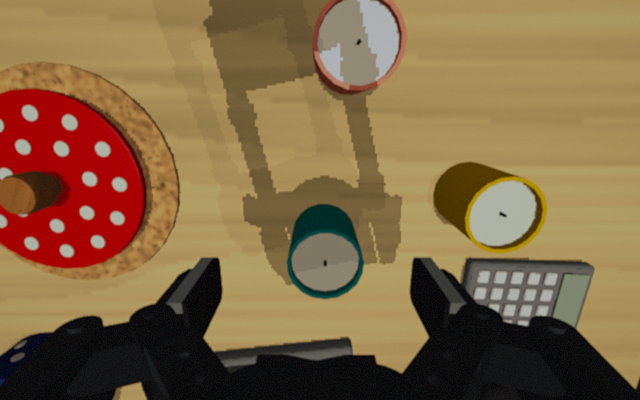

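The teal candle's top shows as an ellipse at columns 287.5–363 and rows 230–298, with its wick at (325,263).

Run:
```python
from h import *
np.set_printoptions(precision=4,suppress=True)
c=manip.calibration("wrist"); print(fitc(c,.07,.029,287.5,363,230,298,(.59,.21)),ray(c,325,263,.07))
s,p,R=pose(); print(p)
im=cv2.imread("pics/w8.png"); crop(im,275,195,105,110,5,"pics/w8c.png")
```

```text
(array([0.5953, 0.2166]), array([-1.1446,  1.1439, -1.066 ,  1.3154])) [0.5933 0.2164 0.07  ]
[0.5557 0.2115 0.3184]
```

View pics/w8c.png

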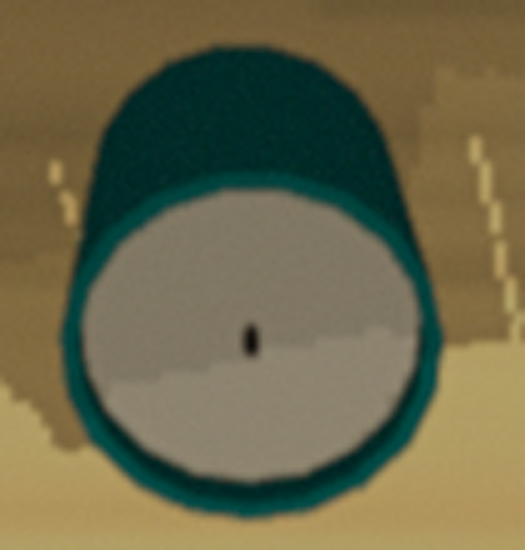

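Call:
arm_command:
  targets:
    - {"dp": [0,0.004,0.02],"turn": [0,0,0],"grip": 1}
    - {"dp": [0,0,0.019],"turn": [0,0,0],"grip": 1}
    - {"dp": [0.03,0,0],"turn": [0,0,0],"grip": 1}
    - {"dp": [0,0,0],"turn": [0,0,0],"grip": 1}
    - {"dp": [0,0,0],"turn": [0,0,0],"grip": 1}

```text
clock: 11.3
position: [0.5942, 0.2162, 0.2883]
ee_rot: [0.706, 0.0, 0.708, -0.001]
contact_force: [-0.1, -0.1, 0.4]
width: 0.0854
```

Run:
```python
from h import *
np.set_printoptions(precision=4,suppress=True)
s,p,R=pose(); print(s["clock"],p,R); c=manip.calibration("wrist"); print(proj(c,[.595,.2155,.07]))
im=manip.get_image("wrist"); crop(im[:,:,::-1],120,100,400,300,2,"pics/w9.png")
```

```text
11.3 [0.5942 0.2162 0.2883] [[-0.0027  0.0008  1.    ]
 [-0.0006  1.     -0.0008]
 [-1.     -0.0006 -0.0027]]
[317.6988 232.0801]
```

View pics/w9.png

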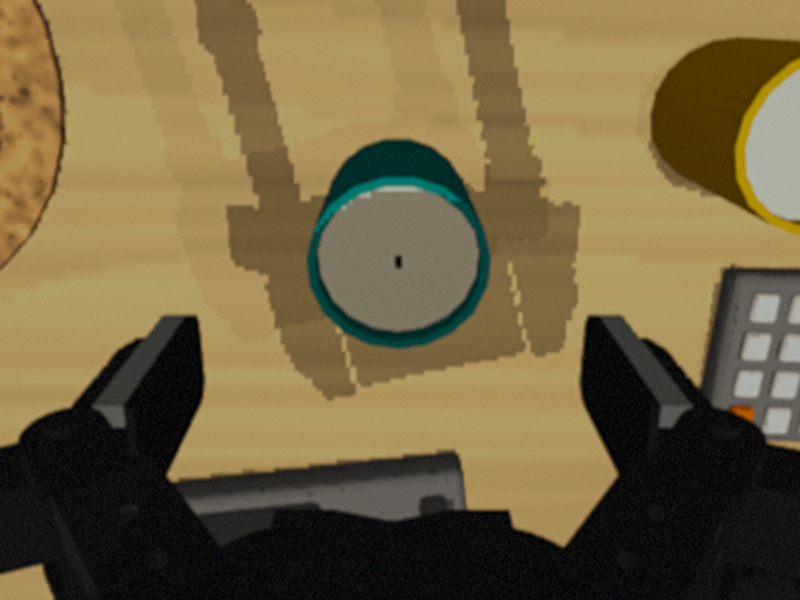

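The candle is centred at (319,231), with clear space on both sides for the fingers. Descending and gripping.

Call:
arm_command:
  targets:
    - {"dp": [0.03,-0.0005,0.001],"turn": [0,0,0],"grip": 1}
    - {"dp": [0.03,0,0],"turn": [0,0,0],"grip": 1}
    - {"dp": [0.02,0,0],"turn": [0,0,0],"grip": 1}
    - {"dp": [0.01,0,0],"turn": [0,0,0],"grip": 1}
    - {"dp": [0,0,0],"turn": [0,0,0],"grip": 1}
    - {"dp": [0,0,0],"turn": [0,0,0],"grip": 0.6}
    - {"dp": [0,0,0],"turn": [0,0,0],"grip": 0.4}
    - {"dp": [0,0,0],"turn": [0,0,0],"grip": 0}
  grip_force: 30

```text
clock: 12.15
position: [0.5967, 0.2169, 0.2006]
ee_rot: [0.708, 0.0, 0.706, 0.0]
contact_force: [0.7, 1.0, 4.5]
width: 0.0574
```

Call:
arm_command:
  targets:
    - {"dp": [0,0,0],"turn": [0,0,0],"grip": -1}
    - {"dp": [0,0,0],"turn": [0,0,0],"grip": -1}
    - {"dp": [0,0,0],"turn": [0,0,0],"grip": -1}

```text
clock: 12.45
position: [0.5967, 0.2169, 0.2006]
ee_rot: [0.708, 0.0, 0.706, 0.0]
contact_force: [0.1, -0.3, 6.3]
width: 0.0576
```

Call:
arm_command:
  targets:
    - {"dp": [-0.005,0,0],"turn": [0,0,0],"grip": -1}
    - {"dp": [-0.01,0,0],"turn": [0,0,0],"grip": -1}
    - {"dp": [0,0,0],"turn": [0,0,0],"grip": -1}
    - {"dp": [0,0,0],"turn": [0,0,0],"grip": -1}

```text
clock: 12.85
position: [0.596, 0.2166, 0.214]
ee_rot: [0.707, 0.0, 0.707, 0.0]
contact_force: [0.4, 0.6, -1.6]
width: 0.0576
```

Run:
```python
from h import *
np.set_printoptions(precision=4,suppress=True)
s,p,R=pose(); print(s["clock"],p,s["width"],s["contact_force"],s["moment"])
im=manip.get_image("wrist"); cv2.imwrite("pics/w10.png",im[:,:,::-1])
```

```text
12.85 [0.596  0.2166 0.214 ] 0.05756244195125229 [ 0.396   0.6491 -1.6255] [ 0.0293 -0.0485  0.0309]
```

View pics/w10.png

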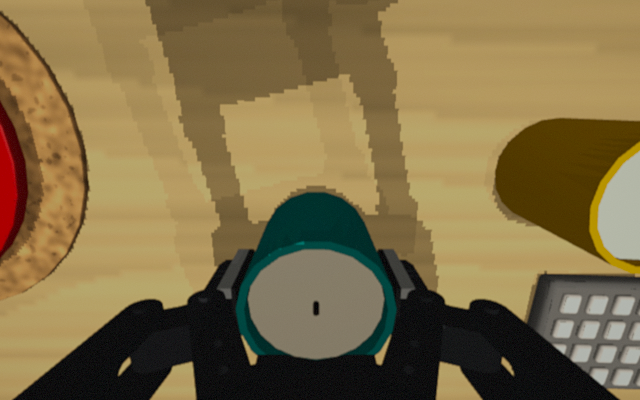

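The candle is held at a width of 57.6 mm, upright. Lifting and carrying it to the box.

Call:
arm_command:
  targets:
    - {"dp": [-0.04,0,0],"turn": [0,0,0],"grip": -1}
    - {"dp": [-0.045,0,0],"turn": [0,0,0],"grip": -1}
    - {"dp": [-0.04,0,0],"turn": [0,0,0],"grip": -1}
    - {"dp": [-0.015,-0.02,0],"turn": [0,0,0],"grip": -1}
    - {"dp": [0,-0.035,-0.007],"turn": [0,0,0],"grip": -1}
    - {"dp": [0,-0.045,-0.009],"turn": [0,0,0],"grip": -1}
    - {"dp": [0,-0.045,-0.009],"turn": [0,0,0],"grip": -1}
    - {"dp": [0,-0.045,-0.009],"turn": [0,0,0],"grip": -1}

```text
clock: 13.7
position: [0.5612, 0.0252, 0.3533]
ee_rot: [0.707, -0.0, 0.707, 0.0]
contact_force: [0.6, -0.8, -2.5]
width: 0.0573
```

Call:
arm_command:
  targets:
    - {"dp": [0,-0.045,-0.009],"turn": [0,0,0],"grip": -1}
    - {"dp": [0,-0.045,-0.009],"turn": [0,0,0],"grip": -1}
    - {"dp": [0,-0.045,-0.009],"turn": [0,0,0],"grip": -1}
    - {"dp": [0,-0.045,-0.009],"turn": [0,0,0],"grip": -1}
    - {"dp": [0,-0.045,-0.009],"turn": [0,0,0],"grip": -1}
    - {"dp": [0,-0.045,-0.009],"turn": [0,0,0],"grip": -1}
    - {"dp": [0,-0.035,-0.009],"turn": [0,0,0],"grip": -1}
    - {"dp": [0,0,0],"turn": [0,0,0],"grip": -1}

```text
clock: 14.5
position: [0.498, -0.2828, 0.3531]
ee_rot: [0.707, 0.001, 0.707, -0.003]
contact_force: [-0.1, 0.4, -1.2]
width: 0.0574
```

Run:
```python
from h import *
np.set_printoptions(precision=4,suppress=True)
s,p,R=pose(); print(s["clock"],p,s["width"],s["contact_force"],s["qpos"],R)
```

```text
14.5 [ 0.498  -0.2828  0.3531] 0.05736186522131762 [-0.1266  0.4187 -1.2457] [-0.6371  0.3054  1.5943 -0.0027  1.2412 -2.2023] [[-0.0009  0.0047  1.    ]
 [-0.0025  1.     -0.0047]
 [-1.     -0.0025 -0.0009]]
```

Call:
arm_command:
  targets:
    - {"dp": [0,-0.03,0.001],"turn": [0,0,0],"grip": -1}
    - {"dp": [0,-0.026,0],"turn": [0,0,0],"grip": -1}
    - {"dp": [0,0,0],"turn": [0,0,0],"grip": -1}
    - {"dp": [0,0,0],"turn": [0,0,0],"grip": -1}
    - {"dp": [0,0,0],"turn": [0,0,0],"grip": -1}

```text
clock: 15.0
position: [0.5, -0.3333, 0.3532]
ee_rot: [0.707, 0.0, 0.707, 0.001]
contact_force: [0.2, 0.6, -1.9]
width: 0.0575
```

Run:
```python
from h import *
np.set_printoptions(precision=4,suppress=True)
s,p,R=pose(); print(s["clock"],p,s["width"],s["contact_force"],R); c=manip.calibration("wrist")
im=manip.get_image("wrist").copy(); 
P=circ(c,.499,-.339,.09,.076,360).round().astype(int); o=im.copy()
for a,b in P: 
    if 0<=a<640 and 0<=b<400: o[b,a]=(0,255,255)
cv2.imwrite("pics/w11.png",o[:,:,::-1])
im=manip.get_image("scene"); crop(im[:,:,::-1],170,150,150,140,4.2,"pics/s11.png")
```

```text
15.0 [ 0.5    -0.3333  0.3532] 0.05748432328910341 [ 0.2425  0.6468 -1.9447] [[-0.0009 -0.0008  1.    ]
 [ 0.0017  1.      0.0008]
 [-1.      0.0017 -0.0009]]
```

View pics/w11.png

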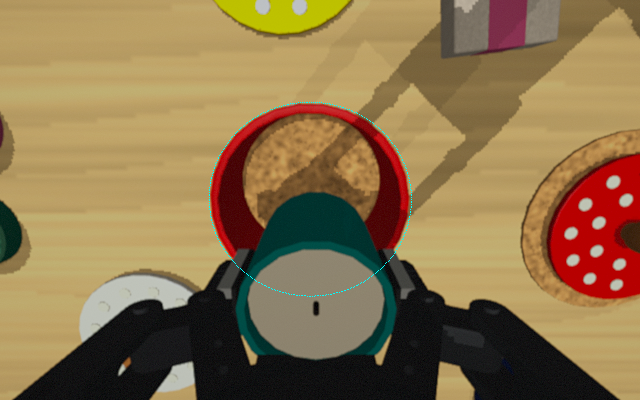

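View pics/s11.png

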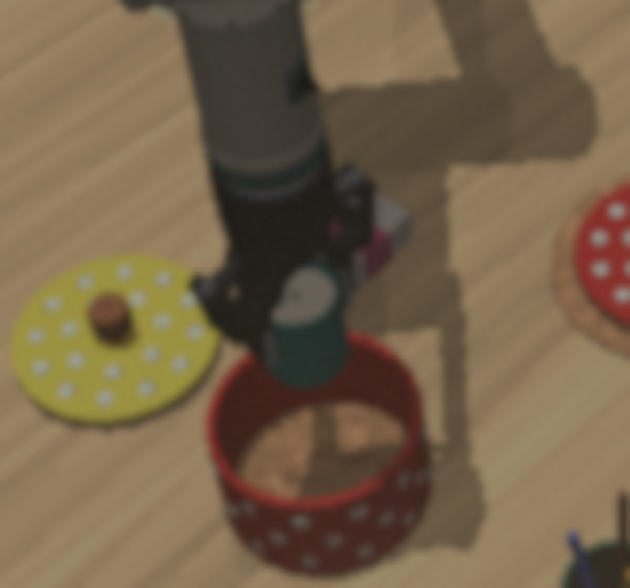

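The projected rim circle falls exactly on the box rim, so the box is still at (0.499,−0.339). I shift −5.5 mm in y and lower.

Call:
arm_command:
  targets:
    - {"dp": [0,-0.0055,-0.001],"turn": [0,0,0],"grip": -1}
    - {"dp": [0.03,0,0],"turn": [0,0,0],"grip": -1}
    - {"dp": [0.03,0,0],"turn": [0,0,0],"grip": -1}
    - {"dp": [0,0,0],"turn": [0,0,0],"grip": -1}
    - {"dp": [0,0,0],"turn": [0,0,0],"grip": -1}

```text
clock: 15.6
position: [0.4992, -0.3399, 0.2938]
ee_rot: [0.707, -0.0, 0.707, 0.0]
contact_force: [1.1, -0.6, -2.5]
width: 0.0575
```

Call:
arm_command:
  targets:
    - {"dp": [0.02,0,0],"turn": [0,0,0],"grip": -1}
    - {"dp": [0.02,0,0],"turn": [0,0,0],"grip": -1}
    - {"dp": [0.02,0,0],"turn": [0,0,0],"grip": -1}
    - {"dp": [0.015,0,0],"turn": [0,0,0],"grip": -1}
    - {"dp": [0,0,0],"turn": [0,0,0],"grip": -1}
    - {"dp": [0,0,0],"turn": [0,0,0],"grip": -1}

```text
clock: 16.2
position: [0.4998, -0.3405, 0.2203]
ee_rot: [0.708, -0.001, 0.706, -0.001]
contact_force: [0.6, 0.1, -1.7]
width: 0.0575
```

Call:
arm_command:
  targets:
    - {"dp": [0.005,0.001,0],"turn": [0,0,0],"grip": -1}
    - {"dp": [0.003,0,0],"turn": [0,0,0],"grip": -1}
    - {"dp": [0.001,0,0],"turn": [0,0,0],"grip": -1}
    - {"dp": [0,0,0],"turn": [0,0,0],"grip": -1}

```text
clock: 16.6
position: [0.499, -0.3389, 0.2097]
ee_rot: [0.707, -0.0, 0.707, 0.0]
contact_force: [-0.3, -0.5, -1.3]
width: 0.0573
```

Call:
arm_command:
  targets:
    - {"dp": [0.001,0,0],"turn": [0,0,0],"grip": -1}
    - {"dp": [0.001,0,0],"turn": [0,0,0],"grip": -1}
    - {"dp": [0,0,0],"turn": [0,0,0],"grip": -1}

```text
clock: 16.9
position: [0.4991, -0.339, 0.2086]
ee_rot: [0.707, -0.0, 0.707, -0.0]
contact_force: [-1.4, 1.1, 4.9]
width: 0.0571
```

The candle rests on the box floor (+4.9 N at the predicted height). Opening partway and rising.

Call:
arm_command:
  targets:
    - {"dp": [0,0,0],"turn": [0,0,0],"grip": 0.45}
    - {"dp": [0,0,0],"turn": [0,0,0],"grip": 0.6}
    - {"dp": [0,0,0],"turn": [0,0,0],"grip": 0.75}
    - {"dp": [0,0,0],"turn": [0,0,0],"grip": 0.75}
    - {"dp": [0,0,0],"turn": [0,0,0],"grip": 0.75}

```text
clock: 17.4
position: [0.4992, -0.3388, 0.2077]
ee_rot: [0.707, -0.0, 0.707, 0.0]
contact_force: [0.6, 0.3, 2.1]
width: 0.0748
```

Call:
arm_command:
  targets:
    - {"dp": [-0.01,0,0],"turn": [0,0,0],"grip": 0.75}
    - {"dp": [-0.03,0,0],"turn": [0,0,0],"grip": 0.75}
    - {"dp": [-0.04,0,0],"turn": [0,0,0],"grip": 0.75}
    - {"dp": [-0.045,0,0],"turn": [0,0,0],"grip": 1}
    - {"dp": [-0.02,0.03,0],"turn": [0,0,0],"grip": 1}
    - {"dp": [0,0.045,0.006],"turn": [0,0,0],"grip": 1}
    - {"dp": [0,0.045,0.006],"turn": [0,0,0],"grip": 1}
    - {"dp": [0,0,0],"turn": [0,0,0],"grip": 1}

```text
clock: 18.2
position: [0.5108, -0.2143, 0.3536]
ee_rot: [0.707, -0.001, 0.707, 0.003]
contact_force: [-1.0, 0.0, 0.6]
width: 0.0853
```

Run:
```python
from h import *
np.set_printoptions(precision=4,suppress=True)
s,p,R=pose(); print(s["clock"],p,s["width"],s["contact_force"],R); c=manip.calibration("wrist")
im=manip.get_image("wrist").copy(); o=im.copy()
for P in (circ(c,.499,-.339,.09,.076,360),circ(c,.546,-.016,.021,.079,360)):
  for a,b in P.round().astype(int): 
    if 0<=a<640 and 0<=b<400: o[b,a]=(0,255,255)
cv2.imwrite("pics/w12.png",o[:,:,::-1])
im=manip.get_image("top"); crop(im[:,:,::-1],270,130,200,150,3.6,"pics/t12.png")
```

```text
18.2 [ 0.5108 -0.2143  0.3536] 0.08534804715940522 [-1.0103  0.0422  0.5981] [[ 0.0004 -0.0044  1.    ]
 [ 0.0029  1.      0.0044]
 [-1.      0.0029  0.0004]]
```

View pics/w12.png

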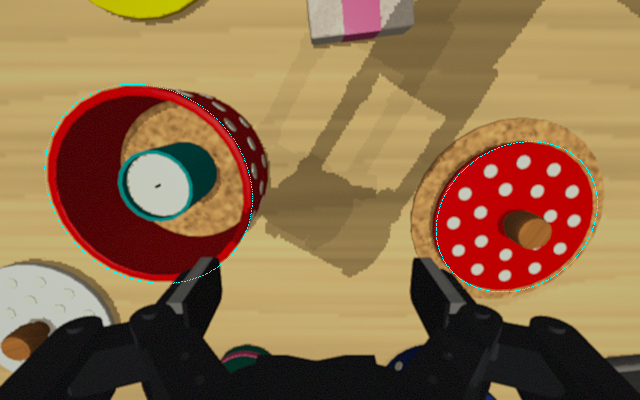

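View pics/t12.png

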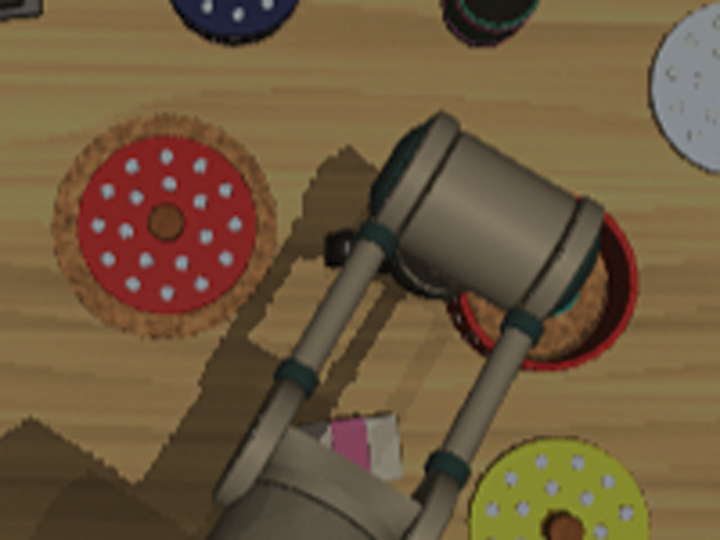

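The candle stands upright, centred in the box, and both overlays fit (box at (0.499,−0.339), lid at (0.546,−0.016)). Back to the lid's knob.

Call:
arm_command:
  targets:
    - {"dp": [0,0.04,0.007],"turn": [0,0,0],"grip": 1}
    - {"dp": [0,0.045,0.008],"turn": [0,0,0],"grip": 1}
    - {"dp": [0,0.045,0.008],"turn": [0,0,0],"grip": 1}
    - {"dp": [0,0.045,0.008],"turn": [0,0,0],"grip": 1}
    - {"dp": [0,0.023,0.004],"turn": [0,0,0],"grip": 1}
    - {"dp": [0.04,0,0],"turn": [0,0,0],"grip": 1}
    - {"dp": [0.04,0,0],"turn": [0,0,0],"grip": 1}
    - {"dp": [0,0,0],"turn": [0,0,0],"grip": 1}

```text
clock: 19.1
position: [0.5442, -0.0216, 0.2681]
ee_rot: [0.703, 0.001, 0.711, 0.0]
contact_force: [-0.7, 0.8, -0.7]
width: 0.0855
```

Call:
arm_command:
  targets:
    - {"dp": [0,0,0],"turn": [0,0,0],"grip": 1}
    - {"dp": [0,0,0],"turn": [0,0,0],"grip": 1}

```text
clock: 19.3
position: [0.5473, -0.022, 0.2746]
ee_rot: [0.708, 0.0, 0.706, -0.001]
contact_force: [0.6, -0.6, 0.1]
width: 0.0851
```

Run:
```python
from h import *
np.set_printoptions(precision=4,suppress=True)
s,p,R=pose(); print(s["clock"],p,s["width"],s["contact_force"],R); c=manip.calibration("wrist")
im=manip.get_image("wrist").copy(); o=im.copy()
for P in (circ(c,.546,-.016,.021,.079,360),circ(c,.546,-.016,.055,.015,360)):
  for a,b in P.round().astype(int): 
    if 0<=a<640 and 0<=b<400: o[b,a]=(0,255,255)
cv2.imwrite("pics/w13.png",o[:,:,::-1])
```

```text
19.3 [ 0.5473 -0.022   0.2746] 0.08507821515692558 [ 0.633  -0.5755  0.1422] [[ 0.0037  0.0011  1.    ]
 [-0.0007  1.     -0.0011]
 [-1.     -0.0007  0.0037]]
```

View pics/w13.png

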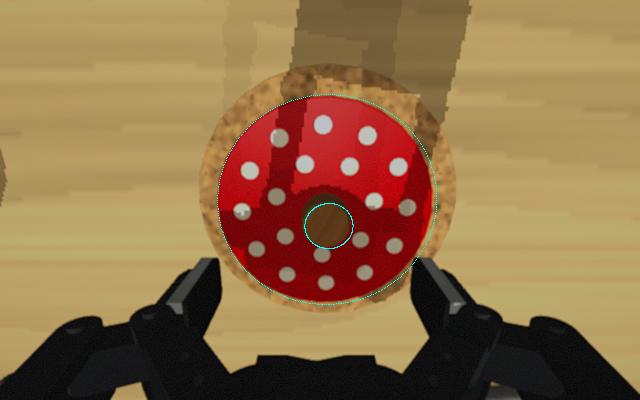

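The overlay fits the lid and knob. I correct +6 mm in y, go down and grip.

Call:
arm_command:
  targets:
    - {"dp": [0.02,0.0055,-0.001],"turn": [0,0,0],"grip": 1}
    - {"dp": [0.025,0,0],"turn": [0,0,0],"grip": 1}
    - {"dp": [0.02,0,0],"turn": [0,0,0],"grip": 1}
    - {"dp": [0.009,0,0],"turn": [0,0,0],"grip": 1}
    - {"dp": [0,0,0],"turn": [0,0,0],"grip": 1}
    - {"dp": [0,0,0],"turn": [0,0,0],"grip": 1}
  grip_force: 40

```text
clock: 19.95
position: [0.5458, -0.0157, 0.2]
ee_rot: [0.708, -0.0, 0.706, -0.0]
contact_force: [-0.4, 0.8, 0.8]
width: 0.0852
```

Call:
arm_command:
  targets:
    - {"dp": [0,0,0],"turn": [0,0,0],"grip": 0.2}
    - {"dp": [0,0,0],"turn": [0,0,0],"grip": -0.1}
    - {"dp": [0,0,0],"turn": [0,0,0],"grip": -0.5}
    - {"dp": [0,0,0],"turn": [0,0,0],"grip": -1}
    - {"dp": [0,0,0],"turn": [0,0,0],"grip": -1}
    - {"dp": [0,0,0],"turn": [0,0,0],"grip": -1}
    - {"dp": [0,0,0],"turn": [0,0,0],"grip": -1}

```text
clock: 20.65
position: [0.5452, -0.0154, 0.1993]
ee_rot: [0.707, -0.0, 0.707, 0.0]
contact_force: [-0.5, -0.1, 5.7]
width: 0.0309
```

Call:
arm_command:
  targets:
    - {"dp": [-0.01,0,0],"turn": [0,0,0],"grip": -1}
    - {"dp": [-0.03,0,0],"turn": [0,0,0],"grip": -1}
    - {"dp": [-0.045,0,0],"turn": [0,0,0],"grip": -1}
    - {"dp": [-0.045,0,0],"turn": [0,0,0],"grip": -1}
    - {"dp": [-0.04,-0.015,-0.002],"turn": [0,0,0],"grip": -1}
    - {"dp": [0,-0.035,-0.005],"turn": [0,0,0],"grip": -1}
    - {"dp": [0,-0.045,-0.0065],"turn": [0,0,0],"grip": -1}
    - {"dp": [0,-0.045,-0.0065],"turn": [0,0,0],"grip": -1}

```text
clock: 21.45
position: [0.5244, -0.1561, 0.3693]
ee_rot: [0.707, -0.001, 0.707, 0.001]
contact_force: [0.2, -0.2, -2.6]
width: 0.0308
```

Call:
arm_command:
  targets:
    - {"dp": [0,-0.045,-0.0065],"turn": [0,0,0],"grip": -1}
    - {"dp": [0,-0.045,-0.0065],"turn": [0,0,0],"grip": -1}
    - {"dp": [0,-0.045,-0.0065],"turn": [0,0,0],"grip": -1}
    - {"dp": [0,-0.03,-0.004],"turn": [0,0,0],"grip": -1}
    - {"dp": [0,-0.015,-0.003],"turn": [0,0,0],"grip": -1}
    - {"dp": [0,0,0],"turn": [0,0,0],"grip": -1}
    - {"dp": [0,0,0],"turn": [0,0,0],"grip": -1}
    - {"dp": [0,0,0],"turn": [0,0,0],"grip": -1}

```text
clock: 22.25
position: [0.4987, -0.3337, 0.3686]
ee_rot: [0.707, -0.0, 0.707, 0.001]
contact_force: [-0.5, 1.1, -1.1]
width: 0.0311
```

Run:
```python
from h import *
np.set_printoptions(precision=4,suppress=True)
s,p,R=pose(); print(s["clock"],p,s["width"],s["contact_force"],s["moment"],R); c=manip.calibration("wrist")
im=manip.get_image("wrist").copy(); o=im.copy()
for P in (circ(c,.499,-.339,.09,.076,360),circ(c,p[0],p[1],p[2]-.1944+.016,.079,360)):
  for a,b in P.round().astype(int): 
    if 0<=a<640 and 0<=b<400: o[b,a]=(0,255,255)
cv2.imwrite("pics/w14.png",o[:,:,::-1])
```

```text
22.25 [ 0.4987 -0.3337  0.3686] 0.03105262935706551 [-0.4997  1.1326 -1.0967] [-0.028  -0.0316 -0.    ] [[-0.0003 -0.0016  1.    ]
 [ 0.0015  1.      0.0016]
 [-1.      0.0015 -0.0003]]
```

View pics/w14.png

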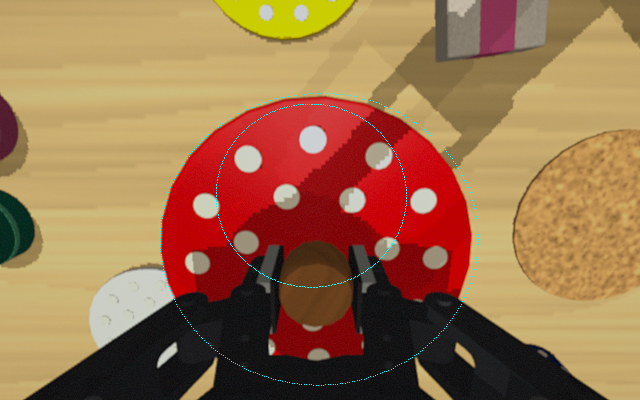

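The lid hangs level and sits in the grip as before (knob at (316,284), earlier (315,282), about 1 mm difference in x). I centre it over the box and lower to just above the rim.

Call:
arm_command:
  targets:
    - {"dp": [0.02,-0.0055,0],"turn": [0,0,0],"grip": -1}
    - {"dp": [0.03,0,0],"turn": [0,0,0],"grip": -1}
    - {"dp": [0.02,0,0],"turn": [0,0,0],"grip": -1}
    - {"dp": [0.004,0,0],"turn": [0,0,0],"grip": -1}
    - {"dp": [0,0,0],"turn": [0,0,0],"grip": -1}
    - {"dp": [0,0,0],"turn": [0,0,0],"grip": -1}
    - {"dp": [0,0,0],"turn": [0,0,0],"grip": -1}

```text
clock: 23.0
position: [0.4991, -0.341, 0.2962]
ee_rot: [0.708, -0.001, 0.706, -0.0]
contact_force: [-0.1, -0.5, -2.2]
width: 0.0311
```

Run:
```python
from h import *
np.set_printoptions(precision=4,suppress=True)
s,p,R=pose(); print(s["clock"],p,s["contact_force"],s["moment"]); 
im=manip.get_image("scene"); crop(im[:,:,::-1],190,190,110,100,6,"pics/s15.png")
im=manip.get_image("wrist"); cv2.imwrite("pics/w15.png",im[:,:,::-1])
```

```text
23.0 [ 0.4991 -0.341   0.2962] [-0.1303 -0.5011 -2.1593] [ 0.0068 -0.0414  0.0037]
```

View pics/s15.png

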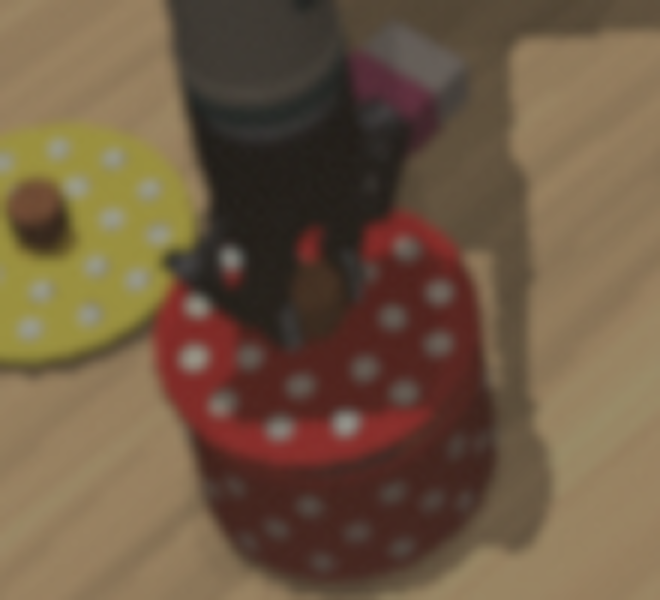

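View pics/w15.png

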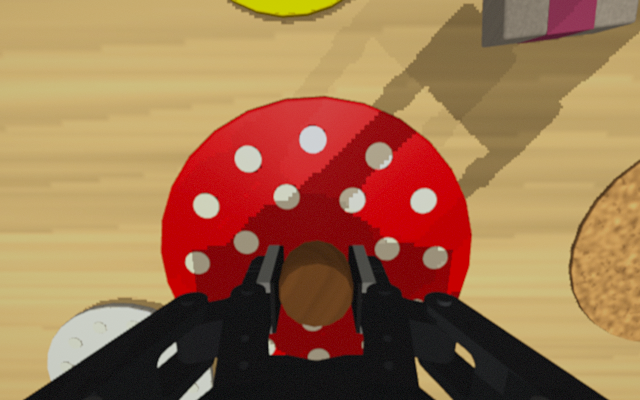

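The lid is level, just above the box. Creeping down with a +1.5 mm y correction.

Call:
arm_command:
  targets:
    - {"dp": [0.005,0.0015,-0.0005],"turn": [0,0,0],"grip": -1}
    - {"dp": [0.004,0,0],"turn": [0,0,0],"grip": -1}
    - {"dp": [0,0,0],"turn": [0,0,0],"grip": -1}
    - {"dp": [0,0,0],"turn": [0,0,0],"grip": -1}

```text
clock: 23.5
position: [0.498, -0.3394, 0.2853]
ee_rot: [0.707, 0.0, 0.707, 0.0]
contact_force: [0.6, -0.5, -1.7]
width: 0.0311
```

Call:
arm_command:
  targets:
    - {"dp": [0.002,0,0],"turn": [0,0,0],"grip": -1}
    - {"dp": [0.002,0,0],"turn": [0,0,0],"grip": -1}
    - {"dp": [0,0,0],"turn": [0,0,0],"grip": -1}

```text
clock: 23.8
position: [0.498, -0.3394, 0.2813]
ee_rot: [0.707, 0.0, 0.707, 0.0]
contact_force: [-0.1, -0.2, -1.9]
width: 0.0312
```

Plug entering (z 0.281, no contact force). Continuing.

Call:
arm_command:
  targets:
    - {"dp": [0.002,0,0],"turn": [0,0,0],"grip": -1}
    - {"dp": [0.0015,0,0],"turn": [0,0,0],"grip": -1}
    - {"dp": [0,0,0],"turn": [0,0,0],"grip": -1}

```text
clock: 24.1
position: [0.4981, -0.3393, 0.2779]
ee_rot: [0.707, 0.0, 0.707, 0.0]
contact_force: [-0.0, 0.3, -2.7]
width: 0.0307
```

Call:
arm_command:
  targets:
    - {"dp": [0.001,0,0],"turn": [0,0,0],"grip": -1}
    - {"dp": [0.0005,0,0],"turn": [0,0,0],"grip": -1}
    - {"dp": [0,0,0],"turn": [0,0,0],"grip": -1}

```text
clock: 24.4
position: [0.4981, -0.3394, 0.2767]
ee_rot: [0.707, 0.0, 0.707, 0.0]
contact_force: [1.8, 1.4, -1.2]
width: 0.0309
```

Call:
arm_command:
  targets:
    - {"dp": [0.001,0,0],"turn": [0,0,0],"grip": -1}
    - {"dp": [0,0,0],"turn": [0,0,0],"grip": -1}

```text
clock: 24.6
position: [0.4981, -0.3394, 0.2763]
ee_rot: [0.707, -0.0, 0.707, -0.0]
contact_force: [0.2, 1.0, 3.0]
width: 0.0308
```

Lid rests at z = 0.2763, the original home height, with +3 N. Releasing and retreating.

Call:
arm_command:
  targets:
    - {"dp": [0.0005,0,0],"turn": [0,0,0],"grip": -1}
    - {"dp": [0,0,0],"turn": [0,0,0],"grip": -0.1}
    - {"dp": [0,0,0],"turn": [0,0,0],"grip": 0.3}
    - {"dp": [0,0,0],"turn": [0,0,0],"grip": 0.9}
    - {"dp": [0,0,0],"turn": [0,0,0],"grip": 1}
    - {"dp": [0,0,0],"turn": [0,0,0],"grip": 1}
    - {"dp": [0,0,0],"turn": [0,0,0],"grip": 1}

```text
clock: 25.3
position: [0.4981, -0.3394, 0.275]
ee_rot: [0.707, -0.0, 0.707, 0.0]
contact_force: [-0.6, -0.1, -0.7]
width: 0.0852
```

Call:
arm_command:
  targets:
    - {"dp": [-0.02,0,0],"turn": [0,0,0],"grip": 1}
    - {"dp": [-0.04,0,0],"turn": [0,0,0],"grip": 1}
    - {"dp": [-0.045,0,0],"turn": [0,0,0],"grip": 1}
    - {"dp": [-0.02,0.03,-0.01],"turn": [0,0,0],"grip": 1}
    - {"dp": [0,0.045,-0.02],"turn": [0,0,0],"grip": 1}
    - {"dp": [0,0.045,-0.02],"turn": [0,0,0],"grip": 1}
    - {"dp": [0,0.045,-0.02],"turn": [0,0,0],"grip": 1}
    - {"dp": [0,0,0],"turn": [0,0,0],"grip": 1}

```text
clock: 26.1
position: [0.4246, -0.1696, 0.4002]
ee_rot: [0.706, 0.0, 0.708, 0.003]
contact_force: [-0.6, -1.5, -0.3]
width: 0.0856
```

Call:
arm_command:
  targets:
    - {"dp": [0,0.045,0],"turn": [0,0,0],"grip": 1}
    - {"dp": [0,0.045,0],"turn": [0,0,0],"grip": 1}
    - {"dp": [0,0,0],"turn": [0,0,0],"grip": 1}
    - {"dp": [0,0,0],"turn": [0,0,0],"grip": 1}
    - {"dp": [0,0,0],"turn": [0,0,0],"grip": 1}

```text
clock: 26.6
position: [0.4285, -0.0853, 0.4003]
ee_rot: [0.707, -0.0, 0.707, -0.0]
contact_force: [0.5, -0.4, 0.5]
width: 0.0854
```

Run:
```python
from h import *
np.set_printoptions(precision=4,suppress=True)
s,p,R=pose(); print(s["clock"],p,s["contact_force"],s["width"]); c=manip.calibration("scene"); ct=manip.calibration("top")
im=manip.get_image("scene"); cv2.imwrite("pics/s16f.png",im[:,:,::-1]); crop(im[:,:,::-1],190,200,110,100,6,"pics/s16.png")
crop(cv2.imread("pics/scene0.png"),190,200,110,100,6,"pics/s0c.png")
a=cv2.imread("pics/s16.png");b=cv2.imread("pics/s0c.png"); cv2.imwrite("pics/cmp.png",cv2.resize(np.hstack([b,a]),(796,362)))
im=manip.get_image("top"); cv2.imwrite("pics/t16.png",im[:,:,::-1])
```

```text
26.6 [ 0.4285 -0.0853  0.4003] [ 0.4994 -0.3859  0.4653] 0.08542567666216921
```

View pics/cmp.png

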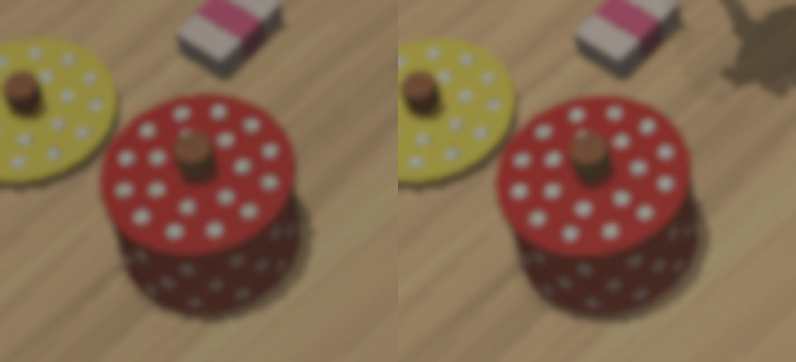

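View pics/t16.png

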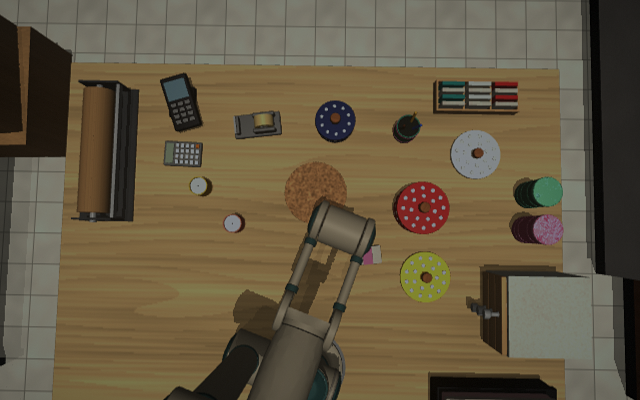

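Before (left) and after (right), the lid sits on the box as it did at the start, flat and within 2 mm sideways, which is inside its 3 mm play. The other things are where they were: coral (233,223), mustard (200,186), and the yellow and white lids. Handing in.

```bash
python3 -c "
from rig import manip
print(manip.sign_off())"
```

```text
the job is handed in; nothing more can be done
None
```

The teal candle is packed in the red dotted box with its lid back on, and I handed the job in at about 27 s of the 72 s allowed.

I lifted the lid by its knob and set it knob up in the middle of the cork mat. Then I stood the candle upright on the box floor and put the lid back. Each item was let go only after the wrist showed a few newtons of contact.

**Last checks:**
- **Lid:** it came to rest with the tool at 0.2763 m, against 0.2764 m when I first gripped it in place. In the pictures it lies flat, shifted about 2 mm sideways, which is within its 3 mm play.
- **Candle:** a wrist picture taken before closing showed it upright and centred in the box.
- **Everything else:** by eye, nothing else I could see had moved. In the last top view the arm partly hid the soap. The scene camera's picture showed the soap unmoved.
- **Disagreement:** positions from the scene camera came out about 9 mm further from the robot than those from the other two cameras. I relied on the wrist and top views, and the grasps and contact heights bore them out.

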